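# Touch off a clamped skate runner with three gauges

## Robot

A 6-joint arm with a two-finger parallel gripper is mounted at the origin on the work surface. World frame = base frame: x ahead of the robot, y to its left, z up, the work surface at z = 0. Lengths are in mm, angles in rad, forces in N, time in s.
With the tool pointing down it reaches from about 350 to 775 mm from the base axis. Payload 7.3 kg.
Tool frame: the origin (TCP) lies at the very end of the fingers, on their centre line; the grasp point (between the pads) lies 19 mm behind it; x points along the fingers, z is the direction in which the jaws open and shut, and the axes are right-handed (so a half turn about x gives the same grasp; the last joint's range is limited). The gripper opens to 92 mm and grips with 3 to 60 N. Pads are 19 mm wide; open, the fingers measure 130 mm over their backs; the gripper's body (75 mm by 190 mm) begins 47 mm behind the grasp point.
Start: joints at [-1.491, 0.342, 1.524, -0, 1.275, -0.146], TCP at [117.562, -511.688, 226.741] pointing down, gripper open.
Joint ranges: [-2.53, 2.53], [-0.77, 2.02], [0.04, 2.7], [-1, 4.14], [0.28, 2.66], [-3.11, 3.11]. Speed limits (rad/s): [2.57, 2.57, 3.14, 3.14, 3.14, 3.14].

## Interface

Orientations are given as [roll, pitch, yaw] about the fixed x, y, z axes, in that order (R = Rz(yaw) Ry(pitch) Rx(roll)).
In Python, from plant import * gives the robot as it stands.
- The arm moves only by the tool carry_out, never from a script. Its argument "rows" is a list of rows, each a list of 4 numbers: the shift along the world's x, y, z in mm, then the turn about the world's z in degrees. In form: [[x, y, z, twist], ...]. A call has 1 to 20 rows; each row is the pose to reach, as a shift and turn from the pose measured when the call began; what a row does not reach only later rows make up. A row lasts 1/12 s, in which the tool goes at most 41.7 mm and 7.16 degrees, less where a joint would pass 70% of its speed; a pose out of reach is approached as far as the arm can. A call with a gripper value outside its range is refused whole. "hand" is the finger opening in mm, from 0 to 91.8, set as the call begins (left out, the last holds). The fingers move at their own pace and stop on an object; the grip force is fixed at half the most. Time passes only in rows, so rows that repeat a pose let the fingers close. It gives the time, the measured TCP pose, the force and the opening at its end, in the units of the state.
- get_obs(): the state, without advancing time (a new reading comes with each control period).
- capture(name): name is "scene" or "top" or "wrist"; returns the picture (400x640x3 uint8, red, green, blue); there is no depth.
- camera_info(name): a dict with "camera_matrix" (3x3 intrinsics, pixels), "pose" (4x4, takes a point from camera to world coordinates); the wrist camera has in their place "mount" (4x4, takes a point from camera to tool coordinates, whose origin is the TCP and whose axes are the tool frame's). Camera axes: x right, y down, z forward; pixel columns grow to the right and rows downward; lengths in mm; the calibration is good to about 2 mm. A picture is of the moment at which its call begins: read the wrist's pose just before it. camera_info takes no time and is no camera call.
- close_job(): hands the job in, once; it reports no verdict.
The state is a dict: "time": time; "joint_positions": joint angles; "dq": joint speeds; "tau": joint torques, N m; "tool_pos": TCP position; "tcp_rot": TCP orientation; "contact_force": force on the tool from outside, world axes, zero at the start; "moment": the same for the moment, N m; "grip_width": finger opening in mm.
Only numpy, scipy, OpenCV 4.12 (cv2) and the standard library are available. Lean on these libraries where they do the work, as an engineer would, in place of code of your own. Each camera call takes 0.05 s, during which the arm holds its last target. There are 200 camera calls.

## Task

Locate the clamped skate runner before sharpening: slide the blue and green side gauges in until each one's red sprung tip rests against the runner, pressed in about 2 mm, and only then do the same with the orange gauge against the end plate. Feel for the contact: never drive a tip hard to its stop, do not shift the heavy jig or touch it by hand, let go of all gauges so that they stay resting on the part, and leave the other things on the bench alone.

Things in the scene. Friction and masses are not known exactly. Their poses are not given: they have to be found in the camera images.
- plate: dark steel fixture plate, 220 x 400 x 12 mm, fixed to the bench; origin at the centre of its underside; its x axis is the stroke direction of the blue and green gauges, the orange gauge strokes along its -y
- jig: heavy loose jig (5 to 7 kg) held on the plate only by its weight: grey base 80 x 190 x 12 mm carrying a brass clamp with an upright steel skate runner along the jig's y and an end plate at the +y end. Origin on the base's underside, z up; the base spans x -22 to +58, y -95 to +95 mm. Not to be touched by hand
- jig_runner (a point): nominal centre of the runner, 32 mm above the jig's origin. Runner: 4 mm thick (x), 192 mm long (y), top 50 mm above the origin. The clamp was set by eye: runner and end plate really sit up to 5 mm off along x and along y and up to 0.035 rad askew about z, which no pose here tells
- jig_endplate (a point): nominal centre of the end plate's outer face (faces jig +y), at jig y = +100 mm, 32 mm up; the plate is 50 mm wide (x), its top 50 mm above the jig's origin; it is off by the same unknown amount as the runner
- blue_gauge: carriage of the blue gauge, a dark block 60 x 36 x 26 mm (x, y, z) sliding on a fixed rail; its tip meets the long side of the runner near its right-hand end (jig y = -55 mm). Origin: centre of the block's underside, 32 mm above the bench; +x is the stroke, towards the jig, 58 mm in all, starting 0 to 10 mm in; 5 to 45 mm to go until contact. It stays where left: a steady drag of 9 N
- blue_fin (a point): middle of the blue upright grip fin on that carriage: 18 mm along the stroke, 16 mm across it, 46 mm tall; this point is 12 mm behind the carriage's origin and 49 mm above it; the fin ends 23 mm above and below this point
- blue_nose (a point): front of the brass nose on that carriage, 44 mm ahead of its origin, 15 mm above it. A red ball tip of radius 5 mm on a sprung stem reaches 18 mm ahead of this point when free and springs in by up to 5 mm, 2 N per mm from zero, then is solid. No pose tells the spring's travel; its push is felt at the fin on top of the drag
- green_gauge: carriage of the green gauge, a dark block 60 x 36 x 26 mm (x, y, z) sliding on a fixed rail; its tip meets the long side of the runner near its left-hand end (jig y = +55 mm). Origin: centre of the block's underside, 32 mm above the bench; +x is the stroke, towards the jig, 58 mm in all, starting 0 to 10 mm in; 5 to 45 mm to go until contact. It stays where left: a steady drag of 9 N
- green_fin (a point): middle of the green upright grip fin on that carriage: 18 mm along the stroke, 16 mm across it, 46 mm tall; this point is 12 mm behind the carriage's origin and 49 mm above it; the fin ends 23 mm above and below this point
- green_nose (a point): front of the brass nose on that carriage, 44 mm ahead of its origin, 15 mm above it. A red ball tip of radius 5 mm on a sprung stem reaches 18 mm ahead of this point when free and springs in by up to 5 mm, 2 N per mm from zero, then is solid. No pose tells the spring's travel; its push is felt at the fin on top of the drag
- orange_gauge: carriage of the orange gauge, a dark block 60 x 36 x 26 mm (x, y, z) sliding on a fixed rail; its tip meets the outer face of the end plate. Origin: centre of the block's underside, 32 mm above the bench; +x is the stroke, towards the jig, 58 mm in all, starting 0 to 10 mm in; 5 to 45 mm to go until contact. It stays where left: a steady drag of 9 N
- orange_fin (a point): middle of the orange upright grip fin on that carriage: 18 mm along the stroke, 16 mm across it, 46 mm tall; this point is 12 mm behind the carriage's origin and 49 mm above it; the fin ends 23 mm above and below this point
- orange_nose (a point): front of the brass nose on that carriage, 44 mm ahead of its origin, 15 mm above it. A red ball tip of radius 5 mm on a sprung stem reaches 18 mm ahead of this point when free and springs in by up to 5 mm, 2 N per mm from zero, then is solid. No pose tells the spring's travel; its push is felt at the fin on top of the drag
- hone: small sharpening stone on a wooden back, 55 x 24 x 18 mm, loose on a free corner of the fixture plate; bystander; origin at the centre of its underside
- oil: white bottle, 52 mm across and 130 mm tall; bystander; origin at the centre of its underside
- wrench: steel wrench, 170 mm, lying on the bench; bystander; origin at the centre of its underside
- driver: screwdriver lying on the bench; bystander; origin at the centre of its underside
- brush: brush lying on the bench; bystander; origin at the centre of its underside
- wheel: purple spare grinding wheel, 90 mm across, 12 mm thick, lying flat; bystander; origin at the centre of its underside
- spare: spare steel skate runner on a black foot, 210 mm long, 32 mm high, beyond the plate; bystander; origin at the centre of its underside
- tray: blue open tray, 100 x 140 x 35 mm; bystander; origin at the centre of its underside

How it is judged:
By the outcome, as a careful person would: the job done as asked, in the order asked, and still so for the second after the job is handed in, with the robot touching nothing.
It also fails if it takes over 72 s, if anything falls off the work surface, if the arm or the gripper's body presses on something with over 40 N, if the wrist force passes 120 N, or if a joint passes its speed limit or range.

## Working session

There is one attempt and no reset: what is moved stays moved. The work goes in short steps, Python scripts to look and compute and a tool call to move; the robot and the scene stay as the last step left them, time stands still between calls to the robot, and variables do not carry over. Pictures are saved under pics/ and viewed, about 8 in all and at most 12, crops included, and the job is handed in when it is done.

Besides the shell and the picture viewer there is one more tool, called after "Request:" in YAML: its name, and indented under it one key for each argument. carry_out: Moves the arm, as the interface text tells. Its arguments: {"type":"object","properties":{"rows":{"type":"array"},"hand":{"type":"number"}},"required":["rows"]}

```bash
mkdir -p pics; ls; python3 - <<'E'
from plant import *
import cv2
print(get_obs())
for n in ("scene","top"):
    cv2.imwrite(f"pics/{n}0.png",capture(n)[:,:,::-1]); i=camera_info(n); print(n,i)
print(camera_info("wrist"))
E
```

```text
pics
{'time': 0.0, 'joint_positions': array([-1.49099340e+00,  3.42716185e-01,  1.52504003e+00, -3.11882754e-05,
        1.27538340e+00, -1.45976794e-01]), 'dq': array([ 9.08068617e-04, -2.41579645e-04,  1.02296577e-04, -5.76893643e-04,
        9.70308154e-05,  1.28035540e-04]), 'tau': array([ 1.78129805e-03, -4.31234694e+01, -2.44226378e+01,  7.20161665e-02,
        5.59142022e-02, -1.54398749e-04]), 'tool_pos': array([ 117.52062329, -511.25177478,  226.04032064]), 'tcp_rot': array([3.01489192, 1.56924907, 1.66988441]), 'contact_force': array([ 0.2418417 , -0.19491133,  0.48410947]), 'moment': array([ 0.0329044 , -0.02782473,  0.01029096]), 'grip_width': 91.8353459261246}
scene {'camera_matrix': array([[364.96638239,   0.        , 317.47330921],
       [  0.        , 364.96638239, 194.50919007],
       [  0.        ,   0.        ,   1.        ]]), 'pose': array([[-8.71089282e-01,  3.66548339e-01, -3.26872724e-01,
         9.99427106e+02],
       [ 4.90992883e-01,  6.65377130e-01, -5.62315982e-01,
         6.75124317e+02],
       [ 1.13776457e-02, -6.50319606e-01, -7.59575513e-01,
  
[... 461 characters left out ...]
01],
       [-1.51965492e-02, -1.60189618e-01, -9.86969276e-01,
         1.35144495e+03],
       [ 0.00000000e+00,  0.00000000e+00,  0.00000000e+00,
         1.00000000e+00]])}
{'camera_matrix': array([[307.19470051,   0.        , 313.51088007],
       [  0.        , 307.19470051, 204.13458908],
       [  0.        ,   0.        ,   1.        ]]), 'mount': array([[ 5.03339750e-04, -3.03650727e-01,  9.52783282e-01,
        -1.58360099e+02],
       [ 3.31846205e-04, -9.52783300e-01, -3.03650908e-01,
         8.31002810e+01],
       [ 9.99999818e-01,  4.69017089e-04, -3.78808367e-04,
        -4.01926886e-01],
       [ 0.00000000e+00,  0.00000000e+00,  0.00000000e+00,
         1.00000000e+00]])}
```

View pics/top0.png

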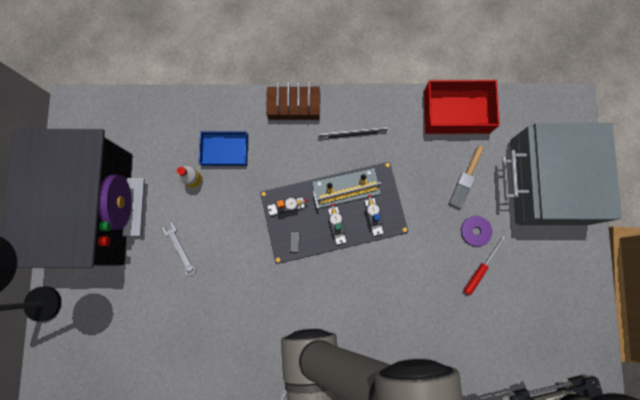

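View pics/scene0.png

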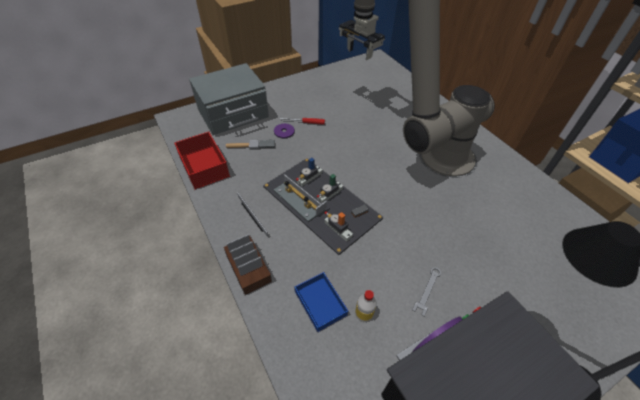

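The top view shows the plate at corners (264,194), (387,165), (405,230) and (278,260), with blue at (374,213), green at (336,222) and orange at (283,205). The hone is at (295,241). Next I'll localise the fins and plate.

```bash
cat > h.py <<'E'
from plant import *
import cv2, numpy as np
def proj(n,P,img=None,T=None):
    i=camera_info(n); T=i["pose"] if T is None else T
    c=(np.atleast_2d(P)-T[:3,3])@T[:3,:3]; K=i["camera_matrix"]
    return c[:,:2]/c[:,2:]*K[0,0]+K[:2,2]
def back(n,uv,z,T=None):
    i=camera_info(n); T=i["pose"] if T is None else T
    K=i["camera_matrix"]; uv=np.atleast_2d(uv)
    d=np.c_[(uv-K[:2,2])/K[0,0],np.ones(len(uv))]@T[:3,:3].T
    return T[:3,3]+d*((z-T[2,3])/d[:,2:])
E
python3 - <<'E'
from h import *
a=cv2.imread("pics/top0.png"); s=cv2.imread("pics/scene0.png")
cv2.imwrite("pics/c.png",np.vstack([cv2.resize(a[155:270,255:415],None,fx=4.5,fy=4.5,interpolation=3)[:, :720],]))
mk=back("top",[[264,194],[387,165],[405,230],[278,260]],12); print(mk.round(1))
for n,im,(x0,y0,x1,y1) in(("top",a,(255,155,415,270)),("scene",s,(260,150,390,255))):
    h=cv2.cvtColor(im,cv2.COLOR_BGR2HSV)[y0:y1,x0:x1]
    for c,lo,hi in(("blue",100,125),("green",60,95),("orange",4,14)):
        m=cv2.inRange(h,(lo,110,40),(hi,255,255)); k,l,st,ce=cv2.connectedComponentsWithStats(m)
        for j in range(1,k):
            if st[j,4]>6: print(n,c,st[j],(ce[j]+[x0,y0]).round(1),back(n,ce[j]+[x0,y0],92).round(1))
E
```

```text
[[ 619.3  163.8   12. ]
 [ 707.8 -203.4   12. ]
 [ 512.6 -252.4   12. ]
 [ 424.4  118.2   12. ]]
top blue [118  59   7   8  45] [376.1 217.3] [[ 539.9 -160.7   92. ]]
top green [81 69  5  6 25] [337.9 226.8] [[513.3 -54.9  92. ]]
top orange [22 45  8  9 58] [280.4 203.8] [[577.2 105.4  92. ]]
scene blue [49  8  5 11 42] [310.9 163.3] [[ 547.4 -153.6   92. ]]
scene orange [78 62  7 13 72] [341.2 218. ] [[581.9 109.5  92. ]]
```

View pics/c.png

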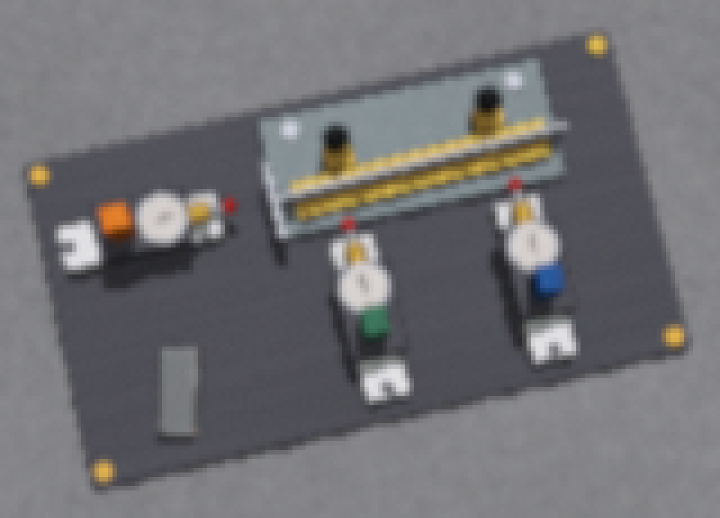

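The crop shows the fin tops at crop pixels (549,278) for blue, (376,320) for green and (116,218) for orange. All three tips are clear of the part. The plate yaw comes out at about 13.4°.

```bash
python3 - <<'E'
from h import *
from scipy.spatial.transform import Rotation as Rn
uv=np.array([[549,278],[376,320],[116,218],[515,184],[349,225],[230,206]])/4.5+[255,155]-.4
print(back("top",uv[:3],104).round(1),back("top",uv[3:],47+5).round(1))
R=Rn.from_euler("xyz",get_obs()["tcp_rot"]).as_matrix(); print(R.round(3))
print("jaw deg",np.degrees(np.arctan2(R[1,2],R[0,2])))
mk=back("top",np.array([[39,175],[596,45],[674,336],[103,471]])/4.5+[255,155]-.4,13)
d=np.array([mk[0]-mk[1],mk[3]-mk[2]]);print(mk.round(1),np.degrees(np.arctan2(-d[:,0],d[:,1])),mk.mean(0))
E
```

```text
[[ 540.9 -160.9  104. ]
 [ 515.   -55.5  104. ]
 [ 577.6  104.   104. ]] [[ 608.1 -145.2   52. ]
 [ 581.4  -39.1   52. ]
 [ 593.6   37.    52. ]]
[[-0.     0.975  0.224]
 [ 0.001  0.224 -0.975]
 [-1.     0.    -0.001]]
jaw deg -77.0617725887336
[[ 620.6  165.9   13. ]
 [ 708.8 -203.4   13. ]
 [ 514.7 -250.5   13. ]
 [ 426.4  119.6   13. ]] [13.43065339 13.41015743] [567.63525291 -42.12229546  13.        ]
```

Request:
carry_out:
  rows:
    - [30,25,0,0]
    - [60,50,0,0.5]
    - [90,75,0,0.5]
    - [120,100,0,0.5]
    - [150,125,0,0.5]
    - [180,150,0,0.5]
    - [210,175,0,0.5]
    - [240,200,0,0.5]
    - [270,225,0,0.5]
    - [300,250,0,0.5]
    - [330,275,0,0.5]
    - [360,300,0,0.5]
    - [390,325,0,0.5]
    - [410,340,0,0.5]
    - [423,350,0,0.5]
    - [423,350,0,0.5]
    - [423,350,0,0.5]
    - [423,350,0,0.5]
  hand: 50

```text
time: 1.6
tool_pos: [539.7, -161.7, 225.7]
tcp_rot: [-2.619, 1.569, 2.327]
contact_force: [-0.0, 0.1, -0.4]
grip_width: 50.2
```

```bash
cat >> h.py <<'E'
from scipy.spatial.transform import Rotation as Rn
def wT(o=None):
    o=o or get_obs(); T=np.eye(4); T[:3,:3]=Rn.from_euler("xyz",o["tcp_rot"]).as_matrix(); T[:3,3]=o["tool_pos"]
    return T@camera_info("wrist")["mount"]
U=np.array([.9727,.2321,0]); V=np.array([-.2321,.9727,0])
def st(dirv=None):
    o=get_obs(); p=o["tool_pos"]; f=o["contact_force"]
    print("t",round(o["time"],2),"pos",p.round(2),"F",f.round(2),"w",round(o["grip_width"],1),"j6",o["joint_positions"][5].round(2))
    if dirv is not None: print("s",(p@dirv).round(2),"Fs",(f@dirv).round(2))
E
python3 - <<'E'
from h import *
st(); T=wT(); im=capture("wrist")[:,:,::-1].copy(); np.save("T1.npy",T); cv2.imwrite("pics/w1.png",im)
print(proj("wrist",[[541,-161,104],[515,-55.5,104],[608,-145,52]],T=T).round(1))
E
```

```text
t 1.6 pos [ 539.74 -161.72  225.74] F [-0.02  0.05 -0.44] w 50.2 j6 0.91
[[313.8 196.4]
 [199.6 197.1]
 [313.9 119. ]]
```

View pics/w1.png

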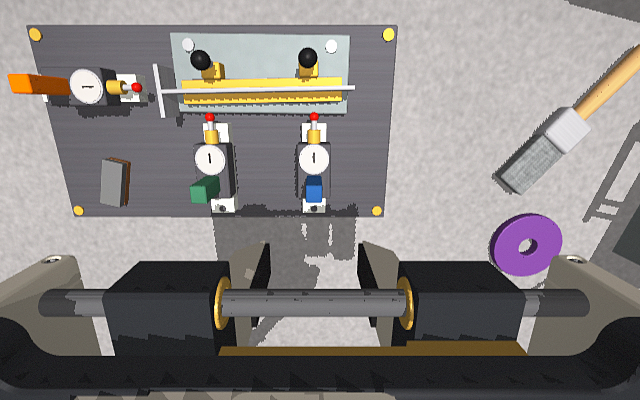

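The wrist view shows the blue fin at about (314,190) and its tip at (314,117), against a predicted (313.9,119), so localisation is good to about 1–2 mm. I'll descend on blue.

Request:
carry_out:
  rows:
    - [1,0.5,-25,0]
    - [1,0.5,-50,0]
    - [1,0.5,-75,0]
    - [1,0.5,-95,0]
    - [1,0.5,-110,0]
    - [1,0.5,-125,0]
    - [1,0.5,-137,0]
    - [1,0.5,-147,0]
    - [1,0.5,-155,0]
    - [1,0.5,-155,0]
    - [1,0.5,-155,0]
    - [1,0.5,-155,0]

```text
time: 2.65
tool_pos: [541.0, -161.9, 71.7]
tcp_rot: [2.629, 1.57, 1.291]
contact_force: [-0.2, -0.4, -0.5]
grip_width: 49.9
```

Request:
carry_out:
  rows:
    - [0,0,0,0]
    - [0,0,0,0]
    - [0,0,0,0]
    - [0,0,0,0]
    - [0,0,0,0]
    - [0,0,0,0]
    - [0,0,0,0]
    - [0,0,0,0]
  hand: 0

```text
time: 3.32
tool_pos: [540.9, -161.3, 71.8]
tcp_rot: [2.989, 1.569, 1.652]
contact_force: [-0.8, 4.3, 3.5]
grip_width: 15.8
```

```bash
python3 - <<'E'
from h import *
st(U); T=wT(); R=Rn.from_euler("xyz",get_obs()["tcp_rot"]).as_matrix(); print(np.degrees(np.arctan2(R[1,2],R[0,2])))
im=capture("wrist")[:,:,::-1].copy(); cv2.imwrite("pics/w2.png",im)
E
```

```text
t 3.32 pos [ 540.9  -161.27   71.78] F [-0.77  4.27  3.54] w 15.8 j6 0.91
s 488.7 Fs 0.25
-76.62709546445055
```

View pics/w2.png

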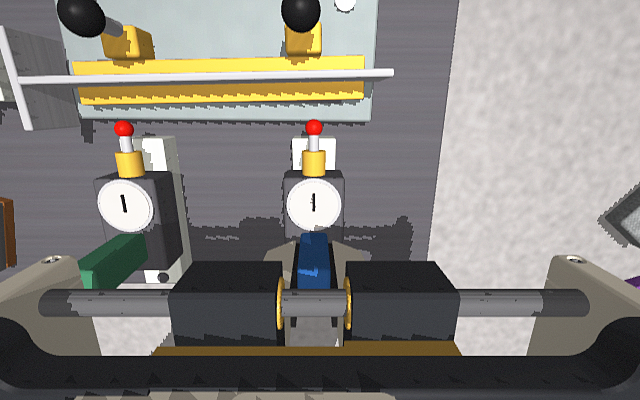

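Blue is gripped (15.8 mm). The tip is at (314,127) and the runner's near edge is at about row 79, so I'll estimate the gap.

```bash
python3 - <<'E'
from h import *
T=wT()
for t,r in(((314,127),(314,80)),((123,129),(123,83))):
    a=back("wrist",[t],47,T)[0];b=back("wrist",[r],62,T)[0]; print(a.round(1),b.round(1),"gap",((b-a)@U-5).round(1))
E
```

```text
[ 610.5 -144.5   47. ] [ 634.1 -138.9   62. ] gap 19.2
[583.7 -36.7  47. ] [610.1 -44.2  62. ] gap 18.9
```

Request:
carry_out:
  rows:
    - [1,0.25,0,0]
    - [2,0.5,0,0]
    - [3,0.7,0,0]
    - [4,0.95,0,0]
    - [5,1.2,0,0]
    - [6,1.43,0,0]
    - [7,1.67,0,0]
    - [8,1.9,0,0]
    - [9,2.15,0,0]
    - [9.7,2.3,0,0]
    - [9.7,2.3,0,0]
    - [9.7,2.3,0,0]
    - [9.7,2.3,0,0]

```text
time: 4.45
tool_pos: [548.8, -159.3, 71.8]
tcp_rot: [-2.168, 1.567, 2.778]
contact_force: [-9.5, 0.5, 6.9]
grip_width: 15.9
```

```bash
python3 -c "
from h import *
st(U)"
```

```text
t 4.45 pos [ 548.81 -159.34   71.79] F [-9.46  0.51  6.95] w 15.9 j6 0.92
s 496.84 Fs -9.08
```

Request:
carry_out:
  rows:
    - [0.5,0.12,0,0]
    - [1,0.24,0,0]
    - [1.5,0.36,0,0]
    - [1.95,0.46,0,0]
    - [1.95,0.46,0,0]
    - [1.95,0.46,0,0]

```text
time: 4.95
tool_pos: [549.3, -159.2, 71.8]
tcp_rot: [-1.984, 1.564, 2.962]
contact_force: [-9.3, 0.7, 6.2]
grip_width: 15.9
```

```bash
python3 -c "
from h import *
st(U)"
```

```text
t 4.95 pos [ 549.28 -159.2    71.79] F [-9.27  0.74  6.2 ] w 15.9 j6 0.92
s 497.33 Fs -8.84
```

Baseline drag is about 9 N. The arm yields about 1.6 mm under that load, so I'll allow for it.

Request:
carry_out:
  rows:
    - [1,0.24,0,0]
    - [2,0.48,0,0]
    - [3,0.72,0,0]
    - [4,0.95,0,0]
    - [5,1.19,0,0]
    - [6,1.43,0,0]
    - [7,1.67,0,0]
    - [8,1.91,0,0]
    - [8.5,2.03,0,0]
    - [8.5,2.03,0,0]
    - [8.5,2.03,0,0]

```text
time: 5.87
tool_pos: [556.3, -157.6, 71.8]
tcp_rot: [-1.902, 1.56, 3.044]
contact_force: [-8.8, 1.1, 6.2]
grip_width: 16.0
```

```bash
python3 -c "
from h import *
st(U)"
```

```text
t 5.87 pos [ 556.29 -157.55   71.79] F [-8.81  1.05  6.19] w 16.0 j6 0.93
s 504.53 Fs -8.32
```

Request:
carry_out:
  rows:
    - [0.7,0.17,0,0]
    - [1.3,0.31,0,0]
    - [1.9,0.45,0,0]
    - [2.5,0.6,0,0]
    - [2.5,0.6,0,0]
    - [2.5,0.6,0,0]

```text
time: 6.37
tool_pos: [557.3, -157.3, 71.8]
tcp_rot: [-1.857, 1.557, 3.09]
contact_force: [-8.0, 1.0, 6.7]
grip_width: 15.5
```

```bash
python3 -c "
from h import *
st(U)"
```

```text
t 6.37 pos [ 557.31 -157.29   71.81] F [-8.01  1.01  6.73] w 15.5 j6 0.93
s 505.59 Fs -7.56
```

Request:
carry_out:
  rows:
    - [0.6,0.14,0,0]
    - [1.0,0.24,0,0]
    - [1.4,0.33,0,0]
    - [1.8,0.43,0,0]
    - [2.2,0.52,0,0]
    - [2.6,0.62,0,0]

```text
time: 6.87
tool_pos: [558.3, -157.0, 71.8]
tcp_rot: [-1.828, 1.554, 3.118]
contact_force: [-9.1, -0.1, 5.6]
grip_width: 15.5
```

```bash
python3 -c "
from h import *
st(U)
im=capture('wrist')[:,:,::-1].copy(); cv2.imwrite('pics/w3.png',cv2.resize(im[40:340,60:400],None,fx=2,fy=2))
"
```

```text
t 6.87 pos [ 558.33 -157.05   71.8 ] F [-9.13 -0.1   5.61] w 15.5 j6 0.94
s 506.63 Fs -8.91
```

View pics/w3.png

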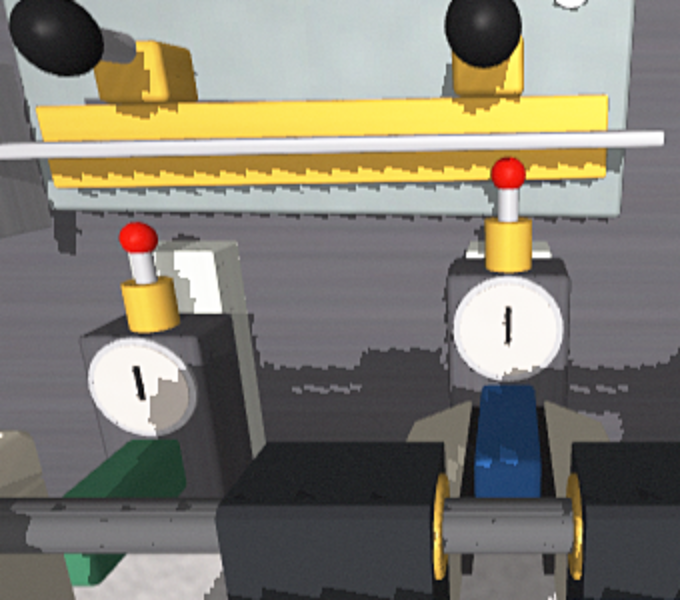

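The tip is at crop (508,174) and the runner edge is at about row 152. The tip hasn't moved relative to the gripper, so there's no slip, and the gap is 1–2 mm. I'll use small steps now.

Request:
carry_out:
  rows:
    - [0.6,0.14,0,0]
    - [1.1,0.26,0,0]
    - [1.5,0.36,0,0]
    - [1.9,0.45,0,0]
    - [2.3,0.55,0,0]
    - [2.6,0.62,0,0]

```text
time: 7.42
tool_pos: [559.5, -156.8, 71.8]
tcp_rot: [-1.808, 1.55, 3.139]
contact_force: [-8.8, -0.2, 6.6]
grip_width: 15.9
```

```bash
python3 -c "
from h import *
st(U)"
```

```text
t 7.42 pos [ 559.48 -156.77   71.79] F [-8.81 -0.15  6.64] w 15.9 j6 0.94
s 507.82 Fs -8.61
```

Request:
carry_out:
  rows:
    - [0.6,0.14,0,0]
    - [1.1,0.26,0,0]
    - [1.5,0.36,0,0]
    - [1.9,0.45,0,0]
    - [2.3,0.55,0,0]
    - [2.6,0.62,0,0]

```text
time: 7.92
tool_pos: [560.6, -156.5, 71.8]
tcp_rot: [-1.793, 1.547, -3.129]
contact_force: [-8.8, 0.3, 6.8]
grip_width: 15.8
```

```bash
python3 -c "
from h import *
st(U)"
```

```text
t 7.92 pos [ 560.56 -156.5    71.81] F [-8.8   0.25  6.8 ] w 15.8 j6 0.94
s 508.93 Fs -8.5
```

Request:
carry_out:
  rows:
    - [0.6,0.14,0,0]
    - [1.1,0.26,0,0]
    - [1.5,0.36,0,0]
    - [1.9,0.45,0,0]
    - [2.3,0.55,0,0]
    - [2.6,0.62,0,0]

```text
time: 8.42
tool_pos: [561.4, -156.3, 71.8]
tcp_rot: [-1.778, 1.543, -3.114]
contact_force: [-10.9, 0.4, 7.0]
grip_width: 15.9
```

Request:
carry_out:
  rows:
    - [0.6,0.14,0,0]
    - [1.1,0.26,0,0]
    - [1.5,0.36,0,0]
    - [1.9,0.45,0,0]
    - [2.2,0.52,0,0]

```text
time: 8.83
tool_pos: [561.7, -156.2, 71.8]
tcp_rot: [-1.769, 1.539, -3.104]
contact_force: [-11.8, 0.3, 6.8]
grip_width: 15.9
```

```bash
python3 -c "
from h import *
st(U)"
```

```text
t 8.83 pos [ 561.71 -156.22   71.78] F [-11.77   0.27   6.79] w 15.9 j6 0.95
s 510.12 Fs -11.39
```

Contact is felt: the force rose from about −8.7 to −11.4 N, which is roughly 1.3 mm of compression. It needs about 0.6 mm more.

Request:
carry_out:
  rows:
    - [0.7,0.16,0,0]
    - [1.3,0.31,0,0]
    - [1.9,0.45,0,0]
    - [2.4,0.57,0,0]
    - [2.7,0.64,0,0]
    - [2.7,0.64,0,0]

```text
time: 9.33
tool_pos: [562.3, -156.1, 71.8]
tcp_rot: [-1.76, 1.534, -3.095]
contact_force: [-11.3, 0.4, 7.7]
grip_width: 15.5
```

```bash
python3 -c "
from h import *
st(U)"
```

```text
t 9.33 pos [ 562.28 -156.08   71.8 ] F [-11.27   0.42   7.66] w 15.5 j6 0.95
s 510.7 Fs -10.86
```

```bash
cat >> h.py <<'E'
def avg(d,n=8):
    A=[]
    for i in range(n):
        im=capture("wrist"); o=get_obs(); A.append([o["contact_force"]@d,o["tool_pos"]@d,o["grip_width"],o["contact_force"][2]])
    A=np.array(A); print("Fs,s,w,Fz",A.mean(0).round(2),"sd",A.std(0).round(2),"t",round(o["time"],2)); return im[:,:,::-1]
E
python3 -c "
from h import *
im=avg(U); cv2.imwrite('pics/w4.png',cv2.resize(im[90:240,220:400],None,fx=4,fy=4)); st(U)"
```

```text
Fs,s,w,Fz [-11.49 510.7   15.87   7.51] sd [0.66 0.01 0.22 0.15] t 9.73
t 9.73 pos [ 562.31 -156.08   71.82] F [-11.81  -0.71   7.52] w 15.7 j6 0.95
s 510.73 Fs -11.65
```

View pics/w4.png

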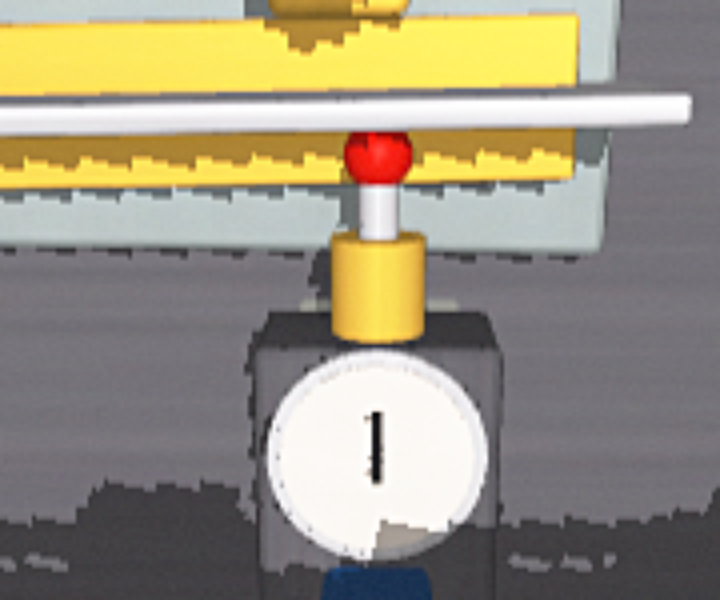

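The picture shows the tip resting on the runner at crop (378,155), with the stem shortened. Force noise is about 0.7 N, so I'll measure the visible stem length, free against now, as a cross-check.

```bash
cat >> h.py <<'E'
def stem(im,box):
    """rows: lower edge of red ball, upper edge of brass nose, sub-pixel, in the given box (x0,y0,x1,y1); length along the column axis"""
    x0,y0,x1,y1=box; c=im[y0:y1,x0:x1].astype(float).mean(1); sat=(c[:,2]-c[:,0])/(c.max(1)+1)  # BGR: red, brass high; white stem low
    i=len(sat)-1; lo=np.argmin(sat); t=.5*(sat.max()+sat[lo])
    t=sat[lo]+.3
    a=lo
    while sat[a]<t:a-=1
    b=lo
    while sat[b]<t:b+=1
    ea=a+(sat[a]-t)/(sat[a]-sat[a+1]); eb=b-(sat[b]-t)/(sat[b]-sat[b-1])
    return y0+ea,y0+eb,eb-ea
E
python3 -c "
from h import *
w2=cv2.imread('pics/w2.png')
w3=cv2.resize(cv2.imread('pics/w3.png'),None,fx=.5,fy=.5,interpolation=cv2.INTER_AREA); w4=cv2.resize(cv2.imread('pics/w4.png'),None,fx=.25,fy=.25,interpolation=cv2.INTER_AREA)
print(stem(w2,(312,122,317,162)))
x=314-60
print(stem(w3,(x-2,82,x+3,117)))
x=314-220
print(stem(w4,(x-2,38,x+3,70)))
T=wT(); print(proj('wrist',[[631,-139.5,47],[631-.9727,-139.5-.2321,47]],T=T))
"
```

```text
(np.float64(134.85959623570128), np.float64(151.10573581307597), np.float64(16.24613957737468))
(np.float64(94.3798988288266), np.float64(110.41383271433017), np.float64(16.033933885503565))
(np.float64(45.95079908665294), np.float64(59.462397602496736), np.float64(13.511598515843794))
[[314.56345128 127.49407786]
 [314.55773642 129.28449061]]
```

Stem shortening gives 1.5 mm, which agrees with the force. I'll add 0.5 mm.

Request:
carry_out:
  rows:
    - [0.7,0.16,0,0]
    - [1.3,0.31,0,0]
    - [1.9,0.45,0,0]
    - [2.4,0.57,0,0]
    - [2.7,0.64,0,0]
    - [2.7,0.64,0,0]

```text
time: 10.23
tool_pos: [562.7, -156.0, 71.8]
tcp_rot: [-1.753, 1.529, -3.087]
contact_force: [-12.6, 0.0, 7.5]
grip_width: 16.0
```

```bash
python3 -c "
from h import *
im=avg(U); st(U); print(stem(im,(312,122,317,162)))"
```

```text
Fs,s,w,Fz [-11.75 511.07  15.72   8.05] sd [0.47 0.01 0.13 0.53] t 10.63
t 10.63 pos [ 562.62 -155.99   71.78] F [-11.98  -0.8    8.55] w 15.7 j6 0.95
s 511.05 Fs -11.84
(np.float64(136.626921669865), np.float64(149.3854591031673), np.float64(12.758537433302322))
```

Request:
carry_out:
  rows:
    - [0.7,0.16,0,0]
    - [1.3,0.31,0,0]
    - [1.9,0.45,0,0]
    - [2.4,0.57,0,0]
    - [2.6,0.62,0,0]
    - [2.6,0.62,0,0]

```text
time: 11.13
tool_pos: [562.8, -155.9, 71.8]
tcp_rot: [-1.749, 1.523, -3.083]
contact_force: [-12.6, -1.7, 8.7]
grip_width: 16.1
```

```bash
python3 -c "
from h import *
im=avg(U,4); st(U); print(stem(im,(312,122,317,162)))"
```

```text
Fs,s,w,Fz [-12.11 511.26  15.86   7.98] sd [0.37 0.   0.13 0.55] t 11.33
t 11.33 pos [ 562.82 -155.95   71.8 ] F [-12.34   0.33   8.18] w 16.1 j6 0.96
s 511.26 Fs -11.93
(np.float64(121.56887016912096), np.float64(123.26383577676644), np.float64(1.6949656076454849))
```

Blue is at about 1.9 mm by TCP travel, force and stem together. I'll release it, rise and go over green.

Request:
carry_out:
  rows:
    - [0,0,0,0]
    - [0,0,0,0]
    - [0,0,0,0]
    - [0,0,0,0]
    - [0,0,0,0]
    - [0,0,15,0]
    - [0,0,35,0]
    - [0,0,60,0]
    - [0,0,75,0]
    - [-12,25,75,0]
    - [-24,50,75,0]
    - [-36,75,75,0]
    - [-44,93,75,0]
    - [-47.5,100.5,75,0]
    - [-47.5,100.5,75,0]
    - [-47.5,100.5,75,0]
  hand: 50

```text
time: 12.67
tool_pos: [516.0, -55.8, 147.0]
tcp_rot: [-1.733, 1.525, -3.066]
contact_force: [0.5, -0.0, 0.5]
grip_width: 50.0
```

```bash
python3 - <<'E'
from h import *
o=get_obs();T=wT(o); im=capture("wrist")[:,:,::-1].copy(); cv2.imwrite("pics/w5.png",im); st(U)
R=Rn.from_euler("xyz",o["tcp_rot"]).as_matrix(); print(R.round(3),np.degrees(np.arctan2(R[1,2],R[0,2])))
print(proj("wrist",[[515,-55.5,104],[581.5,-39,47],[583.7,-36.7,47]],T=T).round(1))
E
```

```text
t 12.72 pos [516.13 -56.29 146.92] F [0.6  0.36 0.35] w 50.1 j6 1.09
s 488.97 Fs 0.67
[[-0.046  0.971  0.235]
 [-0.003  0.235 -0.972]
 [-0.999 -0.046 -0.007]] -76.3892293269506
[[313.8 228.2]
 [313.9 120.6]
 [311.8 117.1]]
```

View pics/w5.png

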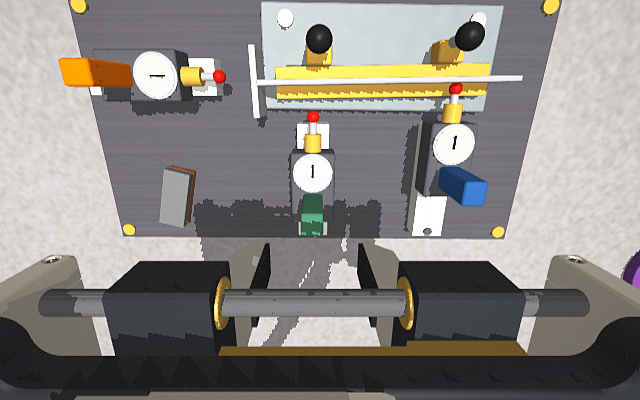

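Blue rests on the runner, released, with its tip at (456,89). Green's tip is at (313,117) and its fin is centred at column 312. I'll descend on green and grip.

Request:
carry_out:
  rows:
    - [-0.3,0.9,-20,0]
    - [-0.3,0.9,-40,0]
    - [-0.3,0.9,-55,0]
    - [-0.3,0.9,-67,0]
    - [-0.3,0.9,-75,0]
    - [-0.3,0.9,-75,0]
    - [-0.3,0.9,-75,0]
    - [-0.3,0.9,-75,0]

```text
time: 13.38
tool_pos: [516.5, -55.9, 72.6]
tcp_rot: [-1.723, 1.526, -3.058]
contact_force: [-0.1, 0.0, 0.6]
grip_width: 49.8
```

Request:
carry_out:
  rows:
    - [0,0,0,0]
    - [0,0,0,0]
    - [0,0,0,0]
    - [0,0,0,0]
    - [0,0,0,0]
    - [0,0,0,0]
    - [0,0,0,0]
  hand: 0

```text
time: 13.97
tool_pos: [516.1, -54.1, 72.7]
tcp_rot: [-1.785, 1.525, -3.12]
contact_force: [-1.9, 9.2, 3.8]
grip_width: 15.8
```

```bash
cat >> h.py <<'E'
def gap(im,T,x0,x1):
    """red ball nearest to given columns; runner near edge (white->brass, saturation jump) in its columns"""
    h=cv2.cvtColor(im,cv2.COLOR_BGR2HSV); m=cv2.inRange(h,(0,170,90),(5,255,255))|cv2.inRange(h,(174,170,90),(180,255,255)); m[:,:x0]=0;m[:,x1:]=0; m[230:]=0
    y,x=np.nonzero(m); ce=(x.mean(),(y.min()+y.max())/2); 
    col=h[:,int(ce[0])-2:int(ce[0])+3].astype(float).mean(1)
    return ce,(y.min(),y.max()),col
E
python3 - <<'E'
from h import *
T=wT(); im=avg(U,4); st(U); cv2.imwrite("pics/w6.png",im)
ce,yy,col=gap(im,T,280,350); print(ce,yy); print("S",col[40:125,1].astype(int)); print("V",col[40:125,2].astype(int))
E
```

```text
Fs,s,w,Fz [  1.18 489.48  15.88   3.48] sd [0.2  0.01 0.19 0.67] t 14.17
t 14.17 pos [516.12 -54.04  72.75] F [-1.43  9.7   4.36] w 16.1 j6 1.1
s 489.49 Fs 0.86
(np.float64(314.10132158590307), np.float64(127.5)) (np.int64(120), np.int64(135))
S [177 181 177 180 175 178 176 179 179 178 178 179 178 177 180 172 170 178
 178 180 176 178 178 178 180 166 161 161 161 163 161 163 165 176  90  19
   5   2   3   3   3   6  12  48 151 186 178 178 179 177 176 178 180 177
 176 178 169 165 167 165 168 182  77  40  15  11  10  12  12  11  11  12
  12  11  13  15  13  13  42  78 211 242 241 239 241]
V [182 181 181 180 183 182 181 183 182 183 185 183 169 150 132 112  91 113
 162 183 182 183 185 177 214 248 255 254 254 254 254 253 254 253 231 234
 239 241 237 234 233 226 165  85 152 183 181 180 181 178 178 177 176 175
 169 204 244 254 252 254 255 236 116 113 126 156 162 179 201 198 197 198
 198 200 196 167 130  60  69 102 171 224 233 239 243]
```

Request:
carry_out:
  rows:
    - [1.2,0.3,0,0]
    - [2.4,0.57,0,0]
    - [3.6,0.86,0,0]
    - [4.8,1.15,0,0]
    - [6,1.43,0,0]
    - [7.2,1.72,0,0]
    - [8.4,2,0,0]
    - [9.6,2.3,0,0]
    - [10.8,2.58,0,0]
    - [12,2.86,0,0]
    - [13.2,3.15,0,0]
    - [14.4,3.44,0,0]
    - [15.4,3.67,0,0]
    - [16,3.82,0,0]
    - [16,3.82,0,0]
    - [16,3.82,0,0]

```text
time: 15.5
tool_pos: [530.0, -50.6, 72.7]
tcp_rot: [-1.771, 1.52, -3.105]
contact_force: [-8.1, -1.3, 6.0]
grip_width: 15.4
```

```bash
cat > m.py <<'E'
from h import *
import sys
d=U; box=tuple(map(int,sys.argv[2].split(',')))
T=wT(); im=avg(d,int(sys.argv[1]))
ce,yy,col=gap(im,T,box[0]-30,box[2]+30); x=int(round(ce[0])); print("ball",ce,yy)
e=[i for i in range(60,yy[1]-5) if col[i,1]<30 and col[i,2]>200]; print("runner rows",e[:1],e[-1:])
try: print("stem",stem(im,(x-2,yy[1]-4,x+3,yy[1]+26)))
except Exception as ex: print(ex)
print("tilt",Rn.from_euler("xyz",get_obs()["tcp_rot"]).as_matrix()[:,0].round(3))
cv2.imwrite("pics/last.png",im)
E
python3 m.py 6 312,0,317,0
python3 -c "
from h import *
im=cv2.imread('pics/w6.png'); print(stem(im,(312,131,317,161)))"
```

```text
Fs,s,w,Fz [ -8.14 503.81  15.84   5.61] sd [0.62 0.01 0.11 0.29] t 15.8
ball (np.float64(314.29545454545456), np.float64(127.5)) (np.int64(120), np.int64(135))
runner rows [105] [111]
stem (np.float64(135.92100068453746), np.float64(152.24287398247088), np.float64(16.32187329793344))
tilt [-0.05  -0.002 -0.999]
(np.float64(135.92154101284925), np.float64(152.21899911161108), np.float64(16.29745809876183))
```

Request:
carry_out:
  rows:
    - [0.8,0.19,0,0]
    - [1.6,0.38,0,0]
    - [2.4,0.57,0,0]
    - [3.2,0.76,0,0]
    - [4,0.95,0,0]
    - [4.7,1.12,0,0]
    - [5.2,1.24,0,0]
    - [5.4,1.29,0,0]
    - [5.4,1.29,0,0]

```text
time: 16.55
tool_pos: [533.7, -49.7, 72.8]
tcp_rot: [-1.76, 1.517, -3.093]
contact_force: [-8.5, -2.0, 5.5]
grip_width: 16.2
```

```bash
python3 m.py 6 312,0,317,0
```

```text
Fs,s,w,Fz [ -8.65 507.59  15.77   5.33] sd [0.31 0.01 0.19 0.46] t 16.85
ball (np.float64(314.45116279069765), np.float64(128.0)) (np.int64(121), np.int64(135))
runner rows [113] [118]
stem (np.float64(135.87445615347735), np.float64(152.21420049592075), np.float64(16.33974434244339))
tilt [-0.054 -0.003 -0.999]
```

Not in contact yet: stem 16.34 px, force −8.6 N. One careful step of about 1.2 mm.

Request:
carry_out:
  rows:
    - [0.8,0.19,0,0]
    - [1.5,0.36,0,0]
    - [2.1,0.5,0,0]
    - [2.6,0.62,0,0]
    - [3,0.72,0,0]
    - [3,0.72,0,0]

```text
time: 17.35
tool_pos: [535.1, -49.4, 72.8]
tcp_rot: [-1.751, 1.513, -3.084]
contact_force: [-9.7, -1.5, 5.1]
grip_width: 15.9
```

```bash
python3 m.py 6 312,0,317,0
```

```text
Fs,s,w,Fz [ -8.78 509.03  16.07   5.6 ] sd [0.55 0.01 0.23 0.96] t 17.65
ball (np.float64(314.4948979591837), np.float64(129.0)) (np.int64(123), np.int64(135))
runner rows [116] [121]
stem (np.float64(136.31740381993305), np.float64(151.8995291038895), np.float64(15.582125283956447))
tilt [-0.058 -0.003 -0.998]
```

Contact began at s≈508.6 (0.4 mm so far). Target is s≈510.6.

Request:
carry_out:
  rows:
    - [0.8,0.19,0,0]
    - [1.5,0.36,0,0]
    - [2.1,0.5,0,0]
    - [2.7,0.64,0,0]
    - [3.2,0.76,0,0]
    - [3.5,0.84,0,0]
    - [3.5,0.84,0,0]

```text
time: 18.23
tool_pos: [536.3, -49.1, 72.8]
tcp_rot: [-1.743, 1.508, -3.076]
contact_force: [-11.1, -3.1, 7.4]
grip_width: 15.9
```

```bash
python3 m.py 6 312,0,317,0
```

```text
Fs,s,w,Fz [-11.36 510.31  15.95   6.74] sd [0.28 0.01 0.22 0.63] t 18.53
ball (np.float64(314.74725274725273), np.float64(131.5)) (np.int64(126), np.int64(137))
runner rows [118] [124]
stem (np.float64(137.9220921213987), np.float64(151.54393082049717), np.float64(13.621838699098465))
tilt [-0.063 -0.004 -0.998]
```

Request:
carry_out:
  rows:
    - [0.8,0.19,0,0]
    - [1.5,0.36,0,0]
    - [2.1,0.5,0,0]
    - [2.6,0.62,0,0]
    - [2.8,0.67,0,0]
    - [2.8,0.67,0,0]

```text
time: 19.03
tool_pos: [536.7, -49.0, 72.8]
tcp_rot: [-1.735, 1.502, -3.067]
contact_force: [-11.8, -2.5, 6.9]
grip_width: 15.9
```

```bash
python3 m.py 6 312,0,317,0
```

```text
Fs,s,w,Fz [-12.18 510.7   15.65   7.51] sd [0.74 0.01 0.08 0.23] t 19.33
ball (np.float64(314.67836257309943), np.float64(132.5)) (np.int64(127), np.int64(138))
runner rows [119] [125]
stem (np.float64(138.67797430660968), np.float64(151.43996658638738), np.float64(12.761992279777708))
tilt [-0.068 -0.005 -0.998]
```

Green is at about 1.9–2.0 mm by both stem and force. I'll release, rise, and swing over orange with a −90° turn so the camera can see its tip.

Request:
carry_out:
  rows:
    - [0,0,0,0]
    - [0,0,0,0]
    - [0,0,0,0]
    - [0,0,0,0]
    - [0,0,0,0]
    - [0,0,15,0]
    - [0,0,35,0]
    - [0,0,60,0]
    - [0,0,75,0]
    - [0,0,75,0]
    - [4,15,75,-6]
    - [8,30,75,-12]
    - [12,45,75,-18]
    - [16,60,75,-24]
    - [20,75,75,-30]
    - [24,90,75,-36]
    - [28,105,75,-42]
    - [32,120,75,-48]
    - [36,135,75,-54]
    - [41,153,75,-60]
  hand: 50

```text
time: 21.0
tool_pos: [577.5, 104.4, 146.4]
tcp_rot: [-1.714, 1.502, 2.184]
contact_force: [-0.1, -0.9, 0.6]
grip_width: 50.3
```

Request:
carry_out:
  rows:
    - [0,0,0,-6]
    - [0,0,0,-12]
    - [0,0,0,-18]
    - [0,0,0,-24]
    - [0,0,0,-29]
    - [0,0,0,-31]
    - [0,0,0,-31]
    - [0,0,0,-31]

```text
time: 21.67
tool_pos: [577.2, 104.5, 145.6]
tcp_rot: [-1.698, 1.501, 1.661]
contact_force: [0.2, -0.4, 0.7]
grip_width: 49.9
```

```bash
python3 - <<'E'
from h import *
o=get_obs();T=wT(o); im=capture("wrist")[:,:,::-1].copy(); cv2.imwrite("pics/w7.png",im); st(-V)
R=Rn.from_euler("xyz",o["tcp_rot"]).as_matrix(); print(R.round(3),np.degrees(np.arctan2(R[1,2],R[0,2])))
print(proj("wrist",[[577.6,104,104],[593.6,37,47]],T=T).round(1))
E
```

```text
t 21.72 pos [577.29 104.46 145.74] F [ 0.89 -0.29  0.25] w 50.0 j6 2.9
s 32.38 Fs 0.49
[[-0.006  0.215 -0.977]
 [ 0.069 -0.974 -0.215]
 [-0.998 -0.069 -0.009]] -167.59470507662246
[[314.1 224.7]
 [313.2 114.3]]
```

View pics/w7.png

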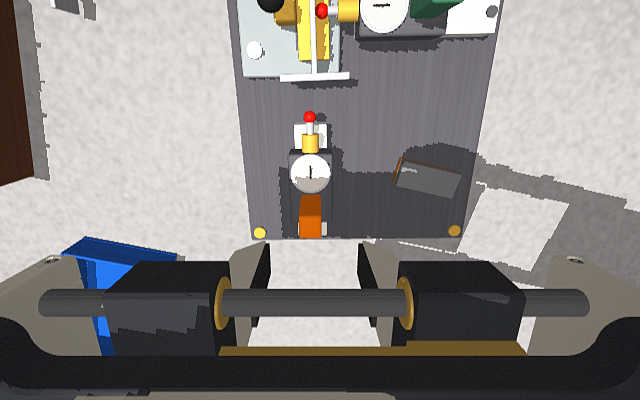

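Orange fin is centred at column 310 and its tip is at (310,117), against a predicted column of 313, so I'll shift about +2.3 mm in x and turn +1°. Both side gauges stay where left.

Request:
carry_out:
  rows:
    - [2.4,1.4,-5,1]
    - [2.4,1.4,-20,1]
    - [2.4,1.4,-40,1]
    - [2.4,1.4,-55,1]
    - [2.4,1.4,-67,1]
    - [2.4,1.4,-74,1]
    - [2.4,1.4,-74,1]
    - [2.4,1.4,-74,1]
    - [2.4,1.4,-74,1]

```text
time: 22.47
tool_pos: [580.3, 105.9, 72.4]
tcp_rot: [-1.72, 1.502, 1.656]
contact_force: [-0.3, -0.4, 0.2]
grip_width: 50.0
```

Request:
carry_out:
  rows:
    - [0,0,0,0]
    - [0,0,0,0]
    - [0,0,0,0]
    - [0,0,0,0]
    - [0,0,0,0]
    - [0,0,0,0]
    - [0,0,0,0]
  hand: 0

```text
time: 23.05
tool_pos: [580.1, 105.9, 72.5]
tcp_rot: [-1.714, 1.502, 1.662]
contact_force: [-0.8, 0.2, 2.4]
grip_width: 15.8
```

```bash
sed -i 's/^d=U/d=-V/' m.py; python3 m.py 4 305,0,320,0; python3 - <<'E'
from h import *
st(-V); im=cv2.imread("pics/last.png"); cv2.imwrite("pics/w8.png",cv2.resize(im[30:250,220:400],None,fx=2.5,fy=2.5))
E
```

```text
Fs,s,w,Fz [ 0.38 31.64 15.79  2.49] sd [0.56 0.01 0.15 0.77] t 23.25
ball (np.float64(314.1877729257642), np.float64(128.5)) (np.int64(121), np.int64(136))
runner rows [60] [77]
stem (np.float64(136.73243153734452), np.float64(153.2980632436627), np.float64(16.565631706318186))
tilt [-0.006  0.069 -0.998]
t 23.25 pos [580.09 105.88  72.49] F [-0.58 -1.44  2.93] w 15.7 j6 2.87
s 31.65 Fs 1.27
```

View pics/w8.png

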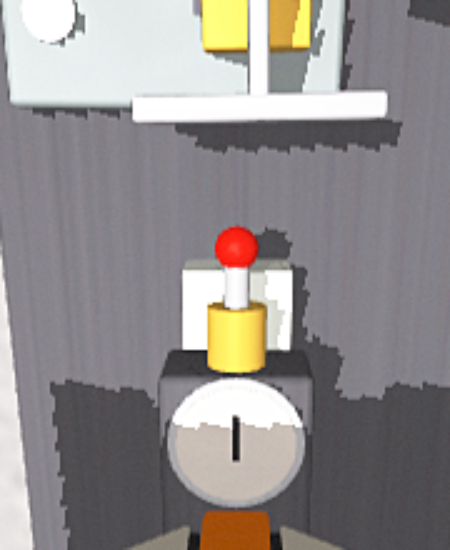

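Gripped cleanly. The tip is at (237,247) and the end-plate edge at row 122 in the crop, so about 21 mm to go. I'll move 17 mm.

Request:
carry_out:
  rows:
    - [0.29,-1.2,0,0]
    - [0.57,-2.4,0,0]
    - [0.86,-3.6,0,0]
    - [1.15,-4.8,0,0]
    - [1.43,-6,0,0]
    - [1.72,-7.2,0,0]
    - [2,-8.4,0,0]
    - [2.3,-9.6,0,0]
    - [2.58,-10.8,0,0]
    - [2.86,-12,0,0]
    - [3.15,-13.2,0,0]
    - [3.44,-14.4,0,0]
    - [3.72,-15.6,0,0]
    - [4,-16.8,0,0]
    - [4.22,-17.7,0,0]
    - [4.3,-18,0,0]
    - [4.3,-18,0,0]
    - [4.3,-18,0,0]

```text
time: 24.75
tool_pos: [583.9, 89.9, 72.5]
tcp_rot: [-1.705, 1.499, 1.672]
contact_force: [-1.0, 7.6, 2.8]
grip_width: 16.1
```

```bash
python3 m.py 6 305,0,320,0; python3 -c "
from h import *
im=cv2.imread('pics/last.png'); print(im[100:125,310:315].mean(1).astype(int)[:, :].tolist())"
```

```text
Fs,s,w,Fz [-8.63 48.09 15.82  2.72] sd [0.4  0.01 0.22 0.43] t 25.05
ball (np.float64(325.98523985239854), np.float64(70.5)) (np.int64(5), np.int64(136))
runner rows [81] [112]
stem (np.float64(131.34567434978976), np.float64(150.78881850809412), np.float64(19.44314415830436))
tilt [-0.007  0.072 -0.997]
[[115, 112, 115], [120, 119, 119], [113, 110, 113], [190, 185, 188], [255, 255, 255], [255, 255, 255], [255, 255, 255], [255, 254, 255], [255, 254, 254], [254, 253, 254], [254, 253, 254], [255, 255, 255], [232, 228, 230], [110, 107, 110], [77, 72, 76], [115, 110, 113], [125, 119, 123], [134, 126, 130], [132, 125, 127], [136, 127, 122], [118, 110, 142], [37, 43, 202], [11, 24, 240], [19, 34, 249], [19, 34, 252]]
```

Request:
carry_out:
  rows:
    - [0.19,-0.8,0,0]
    - [0.38,-1.6,0,0]
    - [0.57,-2.4,0,0]
    - [0.76,-3.2,0,0]
    - [0.95,-4,0,0]
    - [1.07,-4.5,0,0]
    - [1.1,-4.6,0,0]
    - [1.1,-4.6,0,0]

```text
time: 25.72
tool_pos: [584.6, 86.9, 72.5]
tcp_rot: [-1.698, 1.496, 1.678]
contact_force: [-1.2, 9.5, 3.1]
grip_width: 15.8
```

```bash
sed -i 's/m\[230:\]=0/m[230:]=0;m[:100]=0/' h.py; python3 m.py 6 308,0,318,0; python3 -c "
from h import *
im=cv2.imread('pics/last.png'); print(im[106:128,310:315,1].mean(1).astype(int).tolist())"
```

```text
Fs,s,w,Fz [-8.9  51.12 15.89  2.14] sd [0.49 0.01 0.11 0.32] t 26.02
ball (np.float64(314.1212121212121), np.float64(128.0)) (np.int64(120), np.int64(136))
runner rows [90] [118]
stem (np.float64(136.74076262794017), np.float64(153.26888093587766), np.float64(16.528118307937483))
tilt [-0.008  0.074 -0.997]
[121, 122, 100, 172, 255, 255, 255, 254, 254, 254, 253, 253, 233, 136, 85, 33, 25, 33, 35, 32, 42, 50]
```

Edge at row 119 and no contact yet (stem 16.53 px, unchanged). Next step is about 1.3 mm.

Request:
carry_out:
  rows:
    - [0.19,-0.8,0,0]
    - [0.36,-1.5,0,0]
    - [0.5,-2.1,0,0]
    - [0.62,-2.6,0,0]
    - [0.7,-2.9,0,0]
    - [0.7,-2.9,0,0]

```text
time: 26.52
tool_pos: [584.9, 85.5, 72.5]
tcp_rot: [-1.692, 1.494, 1.685]
contact_force: [-1.2, 8.1, 1.6]
grip_width: 15.9
```

```bash
python3 m.py 6 308,0,318,0
```

```text
Fs,s,w,Fz [-8.59 52.59 15.84  2.21] sd [0.27 0.01 0.2  0.31] t 26.82
ball (np.float64(314.121359223301), np.float64(129.5)) (np.int64(123), np.int64(136))
runner rows [93] [121]
stem (np.float64(136.67179600750907), np.float64(153.15636689722817), np.float64(16.484570889719087))
tilt [-0.009  0.076 -0.997]
```

Request:
carry_out:
  rows:
    - [0.19,-0.8,0,0]
    - [0.36,-1.5,0,0]
    - [0.5,-2.1,0,0]
    - [0.62,-2.6,0,0]
    - [0.7,-2.9,0,0]
    - [0.7,-2.9,0,0]

```text
time: 27.32
tool_pos: [585.2, 84.2, 72.5]
tcp_rot: [-1.687, 1.492, 1.69]
contact_force: [-1.4, 9.9, 3.0]
grip_width: 16.3
```

```bash
python3 m.py 6 308,0,318,0
```

```text
Fs,s,w,Fz [-9.47 53.92 15.88  2.61] sd [0.75 0.01 0.19 0.37] t 27.62
ball (np.float64(314.0952380952381), np.float64(131.0)) (np.int64(125), np.int64(137))
runner rows [95] [124]
stem (np.float64(137.5478790945415), np.float64(153.07574508648008), np.float64(15.527865991938548))
tilt [-0.009  0.078 -0.997]
```

Contact at s≈53.4 (0.5 mm in). I need about 1.4 mm more.

Request:
carry_out:
  rows:
    - [0.19,-0.8,0,0]
    - [0.36,-1.5,0,0]
    - [0.5,-2.1,0,0]
    - [0.64,-2.7,0,0]
    - [0.76,-3.2,0,0]
    - [0.85,-3.6,0,0]
    - [0.85,-3.6,0,0]

```text
time: 28.2
tool_pos: [585.6, 82.8, 72.6]
tcp_rot: [-1.68, 1.488, 1.698]
contact_force: [-1.6, 12.0, 2.7]
grip_width: 15.9
```

```bash
python3 m.py 6 308,0,318,0
```

```text
Fs,s,w,Fz [-11.78  55.4   15.87   2.6 ] sd [0.38 0.01 0.09 0.49] t 28.5
ball (np.float64(314.1748633879781), np.float64(133.5)) (np.int64(128), np.int64(139))
runner rows [97] [127]
stem (np.float64(139.75301913484324), np.float64(152.76473966814666), np.float64(13.011720533303421))
tilt [-0.01   0.081 -0.997]
```

Orange is at about 1.9 mm: stem 1.97, travel 2.0, force about 1.6. I'll release, rise and back off.

Request:
carry_out:
  rows:
    - [0,0,0,0]
    - [0,0,0,0]
    - [0,0,0,0]
    - [0,0,0,0]
    - [0,0,0,0]
    - [0,0,15,0]
    - [0,0,35,0]
    - [0,0,60,0]
    - [0,0,90,0]
    - [0,0,120,0]
    - [-10,20,140,0]
    - [-20,35,150,0]
    - [-20,35,150,0]
    - [-20,35,150,0]
  hand: 50

```text
time: 29.67
tool_pos: [565.6, 117.9, 223.1]
tcp_rot: [-1.699, 1.489, 1.68]
contact_force: [0.3, -0.2, -0.6]
grip_width: 49.5
```

```bash
python3 - <<'E'
from h import *
st(); im=capture("wrist")[:,:,::-1].copy(); t=capture("top")[:,:,::-1]
a=cv2.resize(im[0:240],(800,300)); b=cv2.resize(t[160:260,255:415],None,fx=3,fy=3,interpolation=3)
o=np.zeros((600,800,3),np.uint8); o[:300]=a; o[300:,:480]=b; cv2.imwrite("pics/fin.png",o)
E
```

```text
t 29.67 pos [565.6  117.94 223.12] F [ 0.29 -0.17 -0.63] w 49.5 j6 2.91
```

View pics/fin.png

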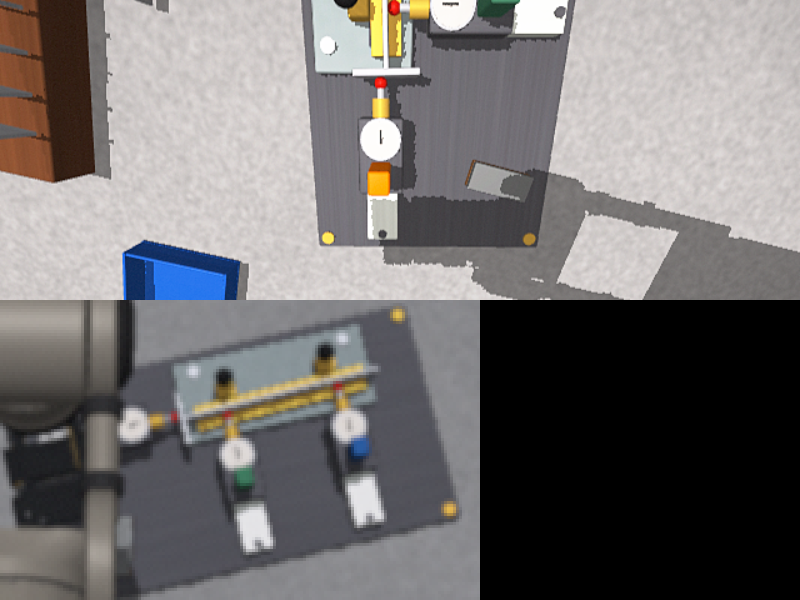

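All three tips rest on the part: blue at (338,386), green at (228,413) and orange at (176,418) in the lower picture. The jig's base corner is at the same pixel as at the start (about 375,168.5). Handing in.

```bash
python3 -c "
from plant import *
close_job(); print(get_obs()['time'])"
```

```text
the job is handed in; nothing more can be done
the job is handed in; nothing more can be done
```

All three gauges are resting on the part, pressed in about 2 mm, and the job was handed in at about 29.7 s on the robot's clock. I slid in blue, then green, then orange. Each was held by its fin, stepped in until contact was felt, pressed further and released.

| Gauge | Press-in by force | Press-in by stem length in the picture | Press-in by tool travel |
|---|---|---|---|
| Blue | 1.8–1.95 mm | 1.87 mm, one step (about 0.2 mm) before the end | about 2.1 mm |
| Green | about 1.85 mm | 2.0 mm | about 2.1 mm |
| Orange | about 1.6 mm | 1.97 mm | about 2.0 mm |

- **Disagreements:** The force figures run a little low and are noisy, about 0.5 N per reading. Blue's last stem measurement failed, so its final step rests on force and travel alone. I did not re-measure any stem after letting go.
- **Last pictures:** All three tips rested on the part with the gripper clear of everything. The jig's base corner was at the same pixel as at the start, and the hone and tray in view looked undisturbed. I did not check the other bench items again.
- **Tool tilt:** The tool tilted backward by about 4.7° over the run because it yielded under load. It did not affect the grips.

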